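# Click the grinder to its moka setting and start it

### The arm

A 7-joint arm with a two-finger parallel gripper is mounted at the origin on a cart in front of the work surface, level with it; the furniture and walls round the work are solid. World frame = base frame: x ahead of the robot, y to its left, z up, the work surface at z = 0. Lengths are in m, angles in rad, forces in N, time in s.
With the tool pointing down it reaches from about 0.4 to 0.85 m from the base axis. Payload 10.4 kg.
Tool frame: the origin (TCP) lies on the centre line of the jaws, within the pads' length; the fingertips stand 8 mm ahead of it and the grasp point (between the pads) lies 11 mm behind it (r.finger_overhang is the distance from the TCP to the fingertips, in m); z points along the fingers, y is the line along which they close (so a half turn about z gives the same grasp; the last joint's range is limited). The gripper opens to 87 mm and grips with 3 to 60 N. Pads are 19 mm wide; open, the fingers measure 117 mm over their backs; the gripper's body (75 mm by 190 mm) begins 51 mm behind the grasp point.
Start: joints at [1.303, 0.332, -0.065, 1.46, 0.022, 1.35, -0.088], TCP at [0.151, -0.606, 0.231] pointing down, gripper open.
Joint ranges: [-2.6, 2.6], [-0.5, 2.12], [-1.47, 1.34], [0.16, 2.42], [-1.27, 4.41], [0.06, 2.06], [-2.6, 2.6]. Speed limits (rad/s): [2.22, 2.22, 2.79, 2.79, 3.14, 3.14, 3.14].

### API

Orientations are given as a unit quaternion [x, y, z, w].
In Python, from bench import r, vision gives the robot as it stands.
- The arm moves only by the tool drive_tool, never from a script. Its argument "series" is a list of rows, each a list of 2 entries, a list of its own where there are three numbers: the shift along the world's x, y, z in cm, then the turn about the world's z in degrees. A call has exactly 10 rows; each row shifts and turns the commanded pose from where the row before left it; what a row does not reach is not made up. A row lasts 1/8 s, in which the tool goes at most 62.5 mm and 10.7 degrees, less where a joint would pass 70% of its speed; a pose out of reach is approached as far as the arm can. A call with a gripper value outside its range is refused whole. "hand" is the closure, from 0 (fully open) to 1 (shut), set as the call begins (left out, the last holds). The fingers move at their own pace and stop on an object; "newtons" is the grip in N (left out, the last holds). Time passes only in rows, so rows that do not move let the fingers close, or fill a call up. It gives the time, the measured TCP pose, the force, the opening and the grip force at its end, in the units of the state.
- r.read_state(): the state, without advancing time (a new reading comes with each control period).
- vision.camera(name): name is "scene" or "side" or "wrist"; returns a dict with "color" (400x640x3 uint8, red, green, blue), "intrinsics" (3x3 intrinsics, pixels), "R" (3x3) and "t" (3): a world point X has camera coordinates R X + t; the wrist camera has in their place "mount" (4x4, takes a point from camera to tool coordinates, whose origin is the TCP and whose axes are the flange's). Camera axes: x right, y down, z forward; pixel columns grow to the right and rows downward; lengths in m; the calibration is good to about 2 mm. A picture is of the moment at which its call begins: read the wrist's pose just before it. There is no depth.
- r.close_job(): hands the job in; it is judged then, once.
The state is a dict: "time": time; "joint_positions": joint angles; "joint_vel": joint speeds; "joint_torque": joint torques, N m; "ee_pos": TCP position; "eef_rot": TCP orientation; "ft_force": force on the tool from outside, world axes, zero at the start; "torque": the same for the moment, N m; "width": finger opening in m; "grip_force": force on a finger pad.
Only numpy, scipy, OpenCV 4.12 (cv2) and the standard library are available. Lean on these libraries where they do the work, as an engineer would, in place of code of your own. Each camera call takes 0.05 s, during which the arm holds its last target. There are 200 camera calls.

### The job

Set the electric coffee grinder for the moka pot: with a fingertip, flick the ribbed wheel on its top, click by click, until the white pointer beside it rests exactly at the long mark; only then press the round start button fully down and let it spring back. Work gently: do not shove, tip or lift the grinder, and leave everything else on the worktop where it is.

Things in the scene. Friction and masses are not known exactly. Their poses are not given: they have to be found in the camera images.
- grinder: Electric coffee grinder: loose dark grey box 200 (x) by 150 (y) by 150 mm high, 2.4 kg, on rubber feet. Origin: centre of its underside; x points from its front (near the robot) to its back, y to its left. The front half of its top is a flat black deck with wheel, scale and button; on the back half stands a clear bean hopper, top 205 mm above the worktop, its front 58 mm behind the wheel's top point.
- grind_wheel (a joint): Angle of the ribbed thumbwheel (rad). Dragging its top to the grinder's back (+x) raises the value. It clicks into 7 settings 0.419 apart (0 to 2.513), a click being 12.6 mm of travel at the rim and taking about 1.1 N to leave a setting; left alone it springs to the nearest. The long mark is the fifth setting, 1.676; it starts in the first, second or third.
- wheel_top (a point): Top point of the wheel, mid-width, 164 mm above the worktop; fixed to the grinder, with its axes, 55 mm in front of and 18 mm left of its middle. The wheel turns on a level axle along the grinder's y: radius 30 mm, 22 mm wide, 30 ribs, standing 14 mm out of the deck between bezel walls 7 mm high.
- pointer_tip (a point): Top of the small white pointer in the straight slot 26 mm left of the wheel's middle; it is geared to the wheel and slides 10 mm towards the back of the grinder per click that the wheel's top is dragged that way.
- long_mark (a point): Where the pointer's top is when it stands at the long mark. The scale has seven raised white marks 10 mm apart left of the slot; the fifth from the front is 18 mm long, the others 6 mm.
- start_button (a joint): Travel of the start button in m: 0 at rest, 0.005 fully down; it springs back. Fully down takes about 5 N.
- button_top (a point): Centre of the top of the round steel start button, 25 mm across, 60 mm to the right of the wheel's middle, 12 mm above the deck at rest; it moves with the button.
- moka_pot: Moka pot, 98x155x174 mm, bystander. Origin at its underside.
- mug: Plain mug, 84x123x91 mm, bystander. Origin at its underside.
- teaspoon: Teaspoon, 130 mm long, lying in front of the grinder, bystander.
- pepper_mill: Wooden pepper mill, 58x58x170 mm, bystander. Origin at its underside.

How it is judged:
On the way, in this order (a step that is already met when the one before it is completed fails the run):
1. the wheel rests in the fifth setting, pointer at the long mark, with no finger on the grinder (value of joint grind_wheel between 1.57 and 1.78 rad and contact force between the fingers and grinder below 0.1 N), for 0.2 s.
2. the start button is pressed fully down (value of joint start_button above 0.004 m), for 0.05 s.
At the end, for the whole second after the job is handed in: The wheel rests in its fifth setting (within 0.1 rad, so the pointer is within 2.5 mm of the long mark), the button was pressed at least 4 mm after that and is up again, and the grinder stands within 15 mm of where it stood (value of joint grind_wheel between 1.57 and 1.78 rad and value of joint start_button below 0.001 m and distance of each of wheel_top, long_mark from where it was at the start of the episode below 0.015 m and linear speed of grinder below 0.01 m/s); the robot touches nothing.
It fails at once if the start button is pressed while the wheel is not at the long mark (value of joint start_button above 0.0025 m and (value of joint grind_wheel below 1.5 rad or value of joint grind_wheel above 1.85 rad)).
It fails at once if the grinder is shoved, tipped or lifted (distance of any of wheel_top, long_mark from where it was at the start of the episode above 0.02 m or angle between grinder's own z axis and vertical above 0.08 rad).
It fails at once if the grinder is pressed hard, over 40 N (contact force between the fingers and grinder above 40 N).
It fails at once if a bystander is moved (distance of any of moka_pot, mug, teaspoon, pepper_mill from where it was at the start of the episode above 0.03 m).
It also fails if it takes over 45 s, if anything falls off the work surface, if the arm or the gripper's body presses on something with over 40 N, if the wrist force passes 120 N, or if a joint passes its speed limit or range.

## Working session

There is one attempt and no reset: what is moved stays moved. The work goes in short steps, Python scripts to look and compute and a tool call to move; the robot and the scene stay as the last step left them, time stands still between calls to the robot, and variables do not carry over. Pictures are saved under pics/ and viewed, at most 10 in all, crops included, and the job is handed in when it is done.

Besides the shell and the picture viewer there is one more tool, called after ">>>" in YAML: its name, and indented under it one key for each argument. drive_tool: Moves the arm, as the interface text tells. Its arguments: {"type":"object","properties":{"series":{"type":"array"},"hand":{"type":"number"},"newtons":{"type":"number"}},"required":["series"]}

```bash
mkdir -p pics; cat > h.py <<'E'
import numpy as np,cv2
from bench import r,vision
def cam(n):
    s=r.read_state();c=vision.camera(n)
    K=np.array(c["intrinsics"])
    if n=="wrist":
        from scipy.spatial.transform import Rotation as Ro
        T=np.eye(4);T[:3,:3]=Ro.from_quat(s["eef_rot"]).as_matrix();T[:3,3]=s["ee_pos"]
        M=np.linalg.inv(T@np.array(c["mount"]));R,t=M[:3,:3],M[:3,3]
    else: R,t=np.array(c["R"]),np.array(c["t"])
    return c["color"],K,R,t
def save(n,f,img,box=None):
    if box: x0,y0,x1,y1,k=box; img=cv2.resize(img[y0:y1,x0:x1],None,fx=k,fy=k,interpolation=cv2.INTER_CUBIC)
    cv2.imwrite("pics/"+f,img[:,:,::-1])
def onz(K,R,t,uv,z):
    d=R.T@np.linalg.solve(K,[uv[0],uv[1],1]);c=-R.T@t
    return c+d*(z-c[2])/d[2]
def proj(K,R,t,X):
    p=K@(R@np.array(X)+t);return p[:2]/p[2]
E
python3 - <<'E'
from h import *
a=[]
for n in("scene","side"):
    i,K,R,t=cam(n);np.savez(n+".npz",i=i,K=K,R=R,t=t);a.append(i);print(n,-R.T@t)
save("",'a.png',a[0]);save("",'b.png',a[1]);print(r.read_state())
E
```

```text
scene [ 0.1330378  -0.47232738  0.83117095]
side [ 0.03879349 -0.87307694  0.51297445]
{'time': 0.1, 'joint_positions': array([ 1.3033961 ,  0.33281425, -0.06470404,  1.46085589,  0.02159517,
        1.34990286, -0.08850584]), 'joint_vel': array([-7.93363643e-04, -7.21216516e-04,  2.89371297e-04, -2.44480850e-03,
       -3.17771458e-04,  1.49544761e-05, -9.15898839e-04]), 'joint_torque': array([ 2.08323712e-03, -6.24542785e+01,  2.48686352e-02, -3.90715384e+01,
       -6.15247199e-02,  3.66190681e-02,  8.56269526e-05]), 'ee_pos': array([ 0.15139541, -0.60603788,  0.22983071]), 'eef_rot': array([ 9.92517266e-01,  1.22102677e-01, -1.04238085e-04, -6.34048069e-04]), 'ft_force': array([-0.36924159,  0.25840724,  0.29673058]), 'torque': array([-0.03073418,  0.00810249, -0.0287818 ]), 'grip_force': 0.0, 'width': 0.08715040219077698}
```

View pics/a.png

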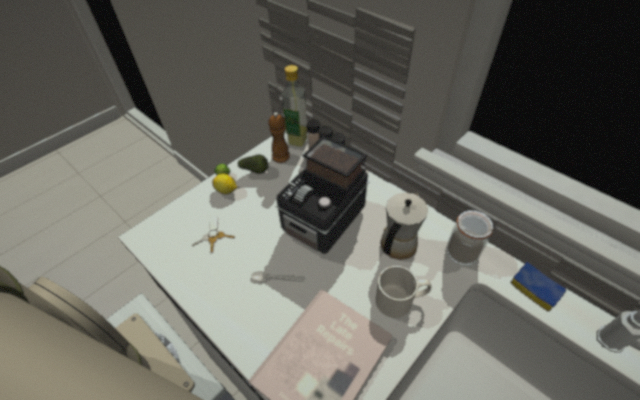

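View pics/b.png

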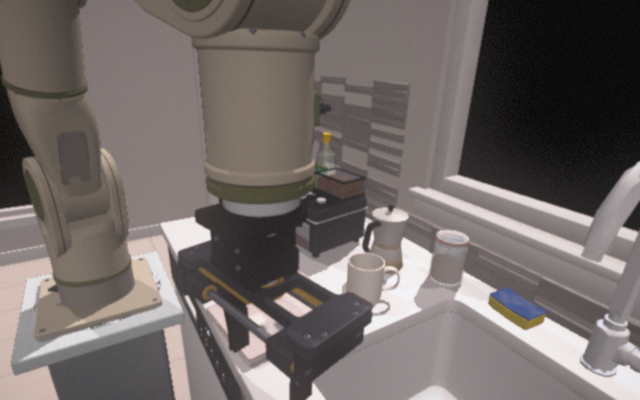

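The scene view shows the grinder near (322,205): wheel at about (301,193), button at (325,203), hopper behind at (336,163). In the side view the arm partly hides it. I'll enlarge it next.

```bash
python3 - <<'E'
from h import *
d=np.load("scene.npz");K,R,t=d["K"],d["R"],d["t"]
save("",'c.png',d["i"],(260,130,380,250,5))
b=onz(K,R,t,(325,202),.162);w=onz(K,R,t,(302,190),.164)
print(b,w,np.linalg.norm((b-w)[:2]))
for p in [(282,211),(316,228),(367,173)]:print(p,onz(K,R,t,p,.15))
E
```

```text
[ 0.54973984 -0.07467332  0.162     ] [ 0.53990366 -0.01047171  0.164     ] 0.06495073016897854
(282, 211) [ 0.47164145 -0.01249021  0.15      ]
(316, 228) [ 0.4883541  -0.10386218  0.15      ]
(367, 173) [ 0.69657943 -0.08109205  0.15      ]
```

View pics/c.png

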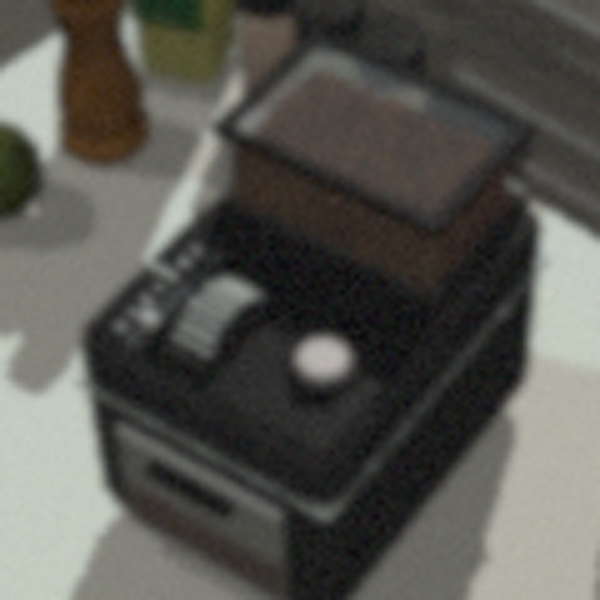

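The crop puts the button top at full-image pixel (324.6,201.6) and the wheel crown at about (304.5,188.5). The deck corners are front-left (278,198), front-right (326,232) and back-right (366,171). The white marks run along the slot at about (284–299, 180–196).

```bash
python3 - <<'E'
from h import *
from scipy.optimize import least_squares
d=np.load("scene.npz");K,R,t=d["K"],d["R"],d["t"]
# model pts in grinder frame
P=np.array([[-.055,-.042,.162],[-.1,.075,.147],[-.1,-.075,.147],[.1,-.075,.147],[-.055,.018,.164]])
U=np.array([[324.6,201.6],[278,198],[326,232],[366,171],[304.5,188.5]])
def W(q,P):
    c,s=np.cos(q[2]),np.sin(q[2]);return np.c_[q[0]+c*P[:,0]-s*P[:,1],q[1]+s*P[:,0]+c*P[:,1],P[:,2]]
f=lambda q:(np.array([proj(K,R,t,X) for X in W(q,P)])-U).ravel()
o=least_squares(f,[.6,-.05,0],loss='soft_l1');print(o.x,np.degrees(o.x[2]),f(o.x).round(1));print(W(o.x,P))
w=vision.camera("wrist");print(np.array(w["mount"]).round(3),w["intrinsics"])
E
```

```text
[ 0.59790762 -0.02310586  0.16691881] 9.563743288179166 [ 0.3 -0.  -4.7 -0.1  0.5 -7.1  3.8  0.1 -1.   2.2]
[[ 0.55065012 -0.07366008  0.162     ]
 [ 0.48683662  0.03423726  0.147     ]
 [ 0.51175834 -0.11367794  0.147     ]
 [ 0.70897861 -0.08044899  0.147     ]
 [ 0.54068143 -0.014494    0.164     ]]
[[-0.001 -0.965 -0.264  0.071]
 [ 1.    -0.001  0.001  0.   ]
 [-0.001 -0.264  0.965 -0.154]
 [ 0.     0.     0.     1.   ]] [[328.73975926   0.         320.1872266 ]
 [  0.         328.73975926 203.71423004]
 [  0.           0.           1.        ]]
```

>>> drive_tool:
  series:
    - [[0,0,4],0]
    - [[1,3,3],-2]
    - [[2.5,4.5,0],-2.5]
    - [[2.5,4.5,0],0]
    - [[2.5,4.5,0],0]
    - [[2.5,4.5,0],0]
    - [[2.5,4.5,0],0]
    - [[2.5,4.5,0],0]
    - [[2.5,4.5,0],0]
    - [[2.5,4.5,0],0]
  hand: 1
  newtons: 10

```text
time: 1.4
ee_pos: [0.362, -0.2148, 0.3005]
eef_rot: [0.997, 0.083, -0.0, 0.0]
ft_force: [0.2, 0.5, 0.2]
width: 0.0017
grip_force: 0.0
```

>>> drive_tool:
  series:
    - [[2.5,4,0],0]
    - [[2.5,4,0],0]
    - [[2.5,4,0],0]
    - [[2.5,4,0],0]
    - [[2.5,3,0],0]
    - [[0,0,0],0]
    - [[0,0,0],0]
    - [[0,0,0],0]
    - [[0,0,0],0]
    - [[0,0,0],0]

```text
time: 2.65
ee_pos: [0.4864, -0.0268, 0.3007]
eef_rot: [0.997, 0.083, 0.0, 0.0]
ft_force: [-0.0, -0.5, 0.1]
width: 0.0003
grip_force: 0.0
```

```bash
python3 - <<'E'
from h import *
i,K,R,t=cam("wrist");np.savez("w1.npz",i=i,K=K,R=R,t=t);save("",'d.png',i)
print(r.read_state()["ee_pos"],r.read_state()["time"])
for X in [(.541,-.0145,.164),(.5507,-.0737,.162)]:print(proj(K,R,t,X))
E
```

```text
[ 0.48640063 -0.02666316  0.3006614 ] 2.7
[315.92671259 132.40661423]
[384.80633503 132.43391493]
```

View pics/d.png

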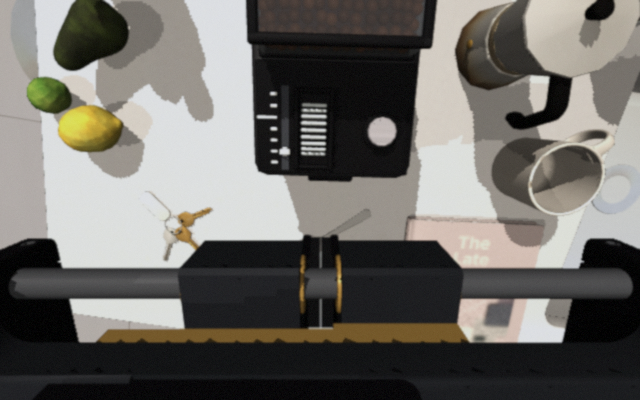

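The wrist view shows the button at (382,131), the wheel centred at (314,129) and the long mark at (267,117). The pointer is at (285,151), level with the second mark from the front (marks at rows 161, 151, 139, 128, 117 and on). It is in the second setting, so it needs three clicks towards the back.

```bash
python3 - <<'E'
from h import *
d=np.load("w1.npz");K,R,t=d["K"],d["R"],d["t"]
b=onz(K,R,t,(382,131),.162);w=onz(K,R,t,(314.5,130.5),.164);m=onz(K,R,t,(285,151),.156);l=onz(K,R,t,(285,117),.156)
print(b,w,np.linalg.norm((b-w)[:2]),np.degrees(np.arctan2(*(w-b)[[0,1]])),m,l,np.linalg.norm(m-l))
a=np.degrees(np.arctan2((l-m)[1],(l-m)[0]));print(a)
# refine rows via profile
g=cv2.cvtColor(d["i"],cv2.COLOR_RGB2GRAY)
print(g[80:175,270:278].mean(1).round().astype(int));print(g[145:158,284:286].mean(1).astype(int))
E
```

```text
[ 0.55149421 -0.07102749  0.162     ] [ 0.542389   -0.01302555  0.164     ] 0.05871227178620312 -8.921545024179983 [0.51979331 0.01040442 0.156     ] [0.54918392 0.01443885 0.156     ] 0.029666215609505386
7.816109089817531
[ 15  16  15  16  16  16  17  18  19  18  24  71 139 163 147  90  37  21
  21  22  21  20  26  81 157 179 156  93  38  22  21  22  21  21  37 100
 171 182 129  58  25  20  21  20  21  24  72 149 180 168 106  42  22  20
  20  21  23  50 113 166 168 110  44  23  19  20  21  21  39  98 163 169
 112  46  22  20  20  19  23  50 115 167 169 110  44  21  19  20  20  20
  19  17  17  24  92]
[ 67 107 182 206 217 221 223 222 212 170 122  73  48]
```

>>> drive_tool:
  series:
    - [[2.5,0.6,-2],0]
    - [[2.4,0.6,-3],0]
    - [[0,0,-3],0]
    - [[0,0,-2],0]
    - [[0,0,-1.5],0]
    - [[0,0,-0.7],0]
    - [[0,0,0],0]
    - [[0,0,0],0]
    - [[0,0,0],0]
    - [[0,0,0],0]

```text
time: 3.95
ee_pos: [0.5356, -0.0144, 0.1789]
eef_rot: [0.997, 0.083, 0.0, 0.0]
ft_force: [0.1, -0.3, 0.1]
width: 0.0007
grip_force: 0.0
```

>>> drive_tool:
  series:
    - [[0,0,-0.3],0]
    - [[0,0,-0.2],0]
    - [[0,0,-0.1],0]
    - [[0,0,-0.1],0]
    - [[0,0,-0.1],0]
    - [[0,0,0],0]
    - [[0,0,0],0]
    - [[0,0,0],0]
    - [[0,0,0],0]
    - [[0,0,0],0]

```text
time: 5.2
ee_pos: [0.5363, -0.0143, 0.1719]
eef_rot: [0.997, 0.083, 0.001, 0.0]
ft_force: [-1.9, 0.9, 9.8]
width: 0.0005
grip_force: 5.1
```

>>> drive_tool:
  series:
    - [[0.2,0.03,0],0]
    - [[0.2,0.03,0],0]
    - [[0.2,0.03,0],0]
    - [[0.2,0.04,0],0]
    - [[0.2,0.03,0],0]
    - [[0.2,0.04,0],0]
    - [[0.1,0,0],0]
    - [[0,0,0],0]
    - [[0,0,0.8],0]
    - [[0,0,0.8],0]

```text
time: 6.45
ee_pos: [0.5484, -0.0123, 0.187]
eef_rot: [0.997, 0.083, -0.0, -0.0]
ft_force: [-0.9, 0.4, 0.5]
width: 0.0007
grip_force: 0.0
```

```bash
python3 - <<'E'
from h import *
i,K,R,t=cam("wrist");np.savez("w2.npz",i=i,K=K,R=R,t=t);save("",'e.png',i)
s=r.read_state();print(s["ee_pos"],s["ft_force"])
E
```

```text
[ 0.54893298 -0.01227684  0.18807469] [0.29500364 0.0977121  1.14522995]
```

View pics/e.png

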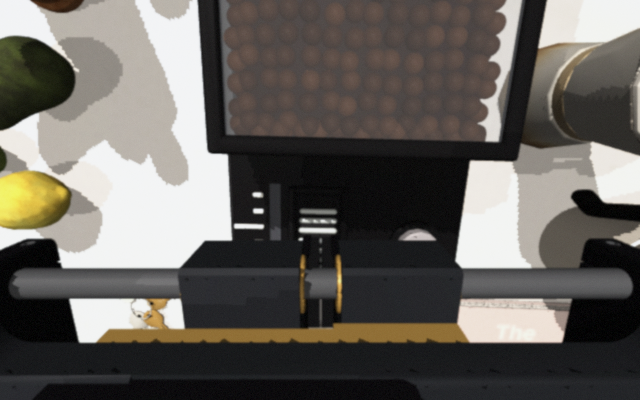

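Here the gripper hides the pointer; only the rear marks show, with the long one at (249,226). I'll back off to see the pointer.

>>> drive_tool:
  series:
    - [[-1,-0.2,3],0]
    - [[-2,-0.3,3],0]
    - [[-2,-0.3,2],0]
    - [[-1.2,-0.2,1],0]
    - [[0,0,0],0]
    - [[0,0,0],0]
    - [[0,0,0],0]
    - [[0,0,0],0]
    - [[0,0,0],0]
    - [[0,0,0],0]

```text
time: 7.75
ee_pos: [0.4865, -0.0223, 0.2765]
eef_rot: [0.997, 0.083, -0.0, -0.0]
ft_force: [-0.1, -0.3, -0.1]
width: 0.0008
grip_force: 0.0
```

```bash
cat > p.py <<'E'
from h import *
import sys
i,K,R,t=cam("wrist")
s=r.read_state();print(s["ee_pos"],s["ft_force"],s["time"])
X0=np.array([.534,.0115,.156])
u=proj(K,R,t,X0).astype(int);x0,y0=u-[45,55];save("",sys.argv[1],i,(max(0,x0),max(0,y0),x0+150,y0+110,4));print(x0,y0)
E
python3 p.py f.png
```

```text
[ 0.4865184  -0.02235902  0.27652296] [-1.18334534  0.45143188 -0.83187655] 7.8
243 82
```

View pics/f.png

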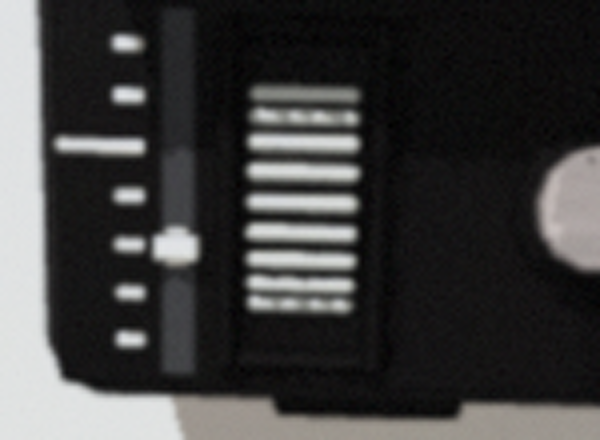

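The crop shows the pointer (175,245) level with the third mark (row 244), so one flick gave exactly one click. Two more to go.

>>> drive_tool:
  series:
    - [[2.5,0.4,-3],0]
    - [[2.4,0.4,-3],0]
    - [[0,0,-2],0]
    - [[0,0,-1.4],0]
    - [[0,0,-0.6],0]
    - [[0,0,-0.3],0]
    - [[0,0,-0.2],0]
    - [[0,0,-0.05],0]
    - [[0,0,0],0]
    - [[0,0,0],0]

```text
time: 9.05
ee_pos: [0.536, -0.0145, 0.1721]
eef_rot: [0.997, 0.083, 0.001, 0.0]
ft_force: [-1.5, -0.4, 6.2]
width: 0.0004
grip_force: 2.7
```

>>> drive_tool:
  series:
    - [[0.2,0.03,0],0]
    - [[0.2,0.03,0],0]
    - [[0.2,0.03,0],0]
    - [[0.2,0.04,0],0]
    - [[0.2,0.03,0],0]
    - [[0.2,0.04,0],0]
    - [[0.1,0,0],0]
    - [[0,0,0],0]
    - [[0,0,0.8],0]
    - [[0,0,0.8],0]

```text
time: 10.3
ee_pos: [0.5485, -0.0123, 0.1877]
eef_rot: [0.997, 0.083, 0.0, 0.0]
ft_force: [0.9, -0.2, 0.4]
width: 0.0004
grip_force: 0.0
```

>>> drive_tool:
  series:
    - [[-1.3,-0.2,0],0]
    - [[0,0,0],0]
    - [[0,0,-0.8],0]
    - [[0,0,-0.4],0]
    - [[0,0,-0.2],0]
    - [[0,0,-0.1],0]
    - [[0,0,-0.1],0]
    - [[0,0,0],0]
    - [[0,0,0],0]
    - [[0,0,0],0]

```text
time: 11.55
ee_pos: [0.5361, -0.0142, 0.172]
eef_rot: [0.997, 0.083, 0.001, 0.0]
ft_force: [-1.0, 0.7, 8.1]
width: 0.0006
grip_force: 3.7
```

>>> drive_tool:
  series:
    - [[0.2,0.03,0],0]
    - [[0.2,0.03,0],0]
    - [[0.2,0.03,0],0]
    - [[0.2,0.04,0],0]
    - [[0.2,0.03,0],0]
    - [[0.2,0.04,0],0]
    - [[0.1,0,0],0]
    - [[0,0,0],0]
    - [[0,0,0.8],0]
    - [[0,0,0.8],0]

```text
time: 12.8
ee_pos: [0.5485, -0.0123, 0.1876]
eef_rot: [0.997, 0.083, -0.0, -0.0]
ft_force: [0.1, 0.3, 0.5]
width: 0.0006
grip_force: 0.0
```

>>> drive_tool:
  series:
    - [[-1,-0.2,3],0]
    - [[-2,-0.3,3],0]
    - [[-2,-0.3,2],0]
    - [[-1.2,-0.2,1],0]
    - [[0,0,0],0]
    - [[0,0,0],0]
    - [[0,0,0],0]
    - [[0,0,0],0]
    - [[0,0,0],0]
    - [[0,0,0],0]

```text
time: 14.05
ee_pos: [0.4865, -0.0223, 0.277]
eef_rot: [0.997, 0.083, -0.0, -0.0]
ft_force: [-0.0, -0.6, 0.2]
width: 0.0
grip_force: 0.0
```

```bash
python3 p.py g.png
```

```text
[ 0.48652029 -0.02236341  0.27702077] [-0.05484582 -0.59727241  0.76396511] 14.1
243 82
```

View pics/g.png

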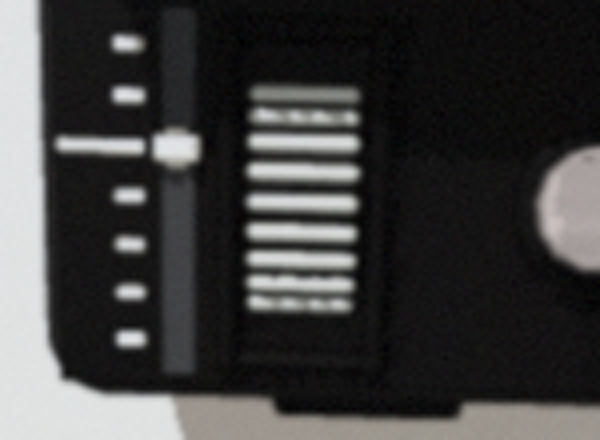

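The pointer (176,147) is level with the long mark (row 145), and the grinder hasn't moved in the frame. Next is the button.

>>> drive_tool:
  series:
    - [[2.2,-1.6,0],0]
    - [[2.2,-1.7,0],0]
    - [[2,-1.6,-2],0]
    - [[0,0,-3],0]
    - [[0,0,-2.5],0]
    - [[0,0,-1.7],0]
    - [[0,0,-0.5],0]
    - [[0,0,0],0]
    - [[0,0,0],0]
    - [[0,0,0],0]

```text
time: 15.35
ee_pos: [0.5508, -0.0714, 0.1807]
eef_rot: [0.997, 0.083, 0.0, 0.0]
ft_force: [1.0, 0.0, 0.6]
width: 0.0003
grip_force: 0.0
```

>>> drive_tool:
  series:
    - [[0,0,-0.3],0]
    - [[0,0,-0.3],0]
    - [[0,0,-0.2],0]
    - [[0,0,-0.2],0]
    - [[0,0,-0.1],0]
    - [[0,0,-0.1],0]
    - [[0,0,0],0]
    - [[0,0,0],0]
    - [[0,0,0],0]
    - [[0,0,0],0]

```text
time: 16.6
ee_pos: [0.5505, -0.0714, 0.1681]
eef_rot: [0.997, 0.083, -0.0, 0.0]
ft_force: [-1.1, 0.4, 3.6]
width: 0.0007
grip_force: 1.5
```

>>> drive_tool:
  series:
    - [[0,0,-0.1],0]
    - [[0,0,-0.1],0]
    - [[0,0,-0.1],0]
    - [[0,0,-0.05],0]
    - [[0,0,0],0]
    - [[0,0,0],0]
    - [[0,0,0],0]
    - [[0,0,0],0]
    - [[0,0,0],0]
    - [[0,0,0],0]

```text
time: 17.85
ee_pos: [0.5506, -0.0714, 0.1654]
eef_rot: [0.997, 0.083, 0.0, 0.0]
ft_force: [-6.2, -0.1, 11.8]
width: 0.0004
grip_force: 5.9
```

>>> drive_tool:
  series:
    - [[0,0,-0.05],0]
    - [[0,0,0],0]
    - [[0,0,0],0]
    - [[0,0,0.5],0]
    - [[0,0,1],0]
    - [[0,0,3],0]
    - [[-2,0.5,4],0]
    - [[-4,1,2],0]
    - [[0,0,0],0]
    - [[0,0,0],0]

```text
time: 19.1
ee_pos: [0.4907, -0.0568, 0.2691]
eef_rot: [0.997, 0.083, 0.0, 0.0]
ft_force: [-0.2, -0.1, -0.3]
width: 0.0002
grip_force: 0.0
```

```bash
python3 - <<'E'
from h import *
i,K,R,t=cam("wrist");save("",'h.png',i);s=r.read_state();print(s["ee_pos"],s["ft_force"])
E
```

```text
[ 0.49070898 -0.0567639   0.26864217] [ 0.06803784 -1.14261557  0.58934116]
```

View pics/h.png

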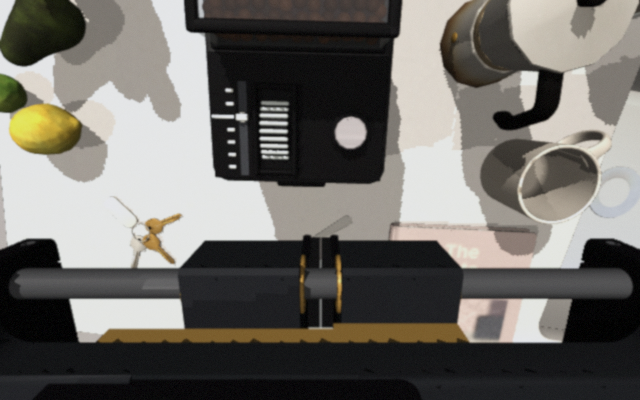

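The pointer (241,117) is still at the long mark, the button (350,132) is up again, and nothing touches the robot. The press reached 11.8 N where about 5 N is enough, so the button bottomed out.

```bash
python3 -c "
from bench import r
print(r.close_job())"
```

```text
the job is handed in; nothing more can be done
None
```

I flicked the wheel three clicks, so the pointer rests at the long mark, then pressed the start button fully and let it spring back; the job is handed in (about 19 s used), but no verdict came back.

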